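# Dry-stack a segmented vase blank on its faceplate

### The arm

A 6-joint arm with a two-finger parallel gripper is mounted at the origin on the work surface. World frame = base frame: x ahead of the robot, y to its left, z up, the work surface at z = 0. Lengths are in mm, angles in rad, forces in N, time in s.
With the tool pointing down it reaches from about 350 to 775 mm from the base axis. Payload 7.3 kg.
Tool frame: the origin (TCP) lies on the mounting face of the last link; the fingertips stand 178 mm ahead of it and the grasp point (between the pads) lies 159 mm ahead of it; z points along the fingers, y is the line along which they close (so a half turn about z gives the same grasp; the last joint's range is limited). The gripper opens to 92 mm and grips with 3 to 60 N. Pads are 19 mm wide; open, the fingers measure 130 mm over their backs; the gripper's body (75 mm by 190 mm) begins 47 mm behind the grasp point.
Start: joints at [1.125, 0.342, 1.524, -0, 1.275, -0.146], TCP at [155.026, 501.592, 404.741] pointing down, gripper open.
Joint ranges: [-2.53, 2.53], [-0.77, 2.02], [0.04, 2.7], [-1, 4.14], [0.28, 2.66], [-3.11, 3.11]. Speed limits (rad/s): [2.57, 2.57, 3.14, 3.14, 3.14, 3.14].

### API

Orientations are given as a 3x3 rotation matrix whose columns are the frame's x, y, z axes.
In Python, from plant import * gives the robot as it stands.
- The arm moves only by the tool move_arm, never from a script. Its argument "deltas" is a list of rows, each a list of 7 numbers: the shift along the tool's x, y, z in mm, then the turn, a rotation vector about the tool's x, y, z in degrees, then the finger opening in mm, from 0 to 91.8. In form: [[x, y, z, ax, ay, az, gripper], ...]. A call has 1 to 5 rows; each row shifts and turns the commanded pose from where the row before left it, along the tool's axes as they then stand; what a row does not reach is not made up. A row lasts 1/8 s, in which the tool goes at most 62.5 mm and 10.7 degrees, less where a joint would pass 70% of its speed; a pose out of reach is approached as far as the arm can. A call with a gripper value outside its range is refused whole. The fingers move at their own pace and stop on an object; the grip force is fixed at half the most. Time passes only in rows, so rows that do not move let the fingers close. It gives the time, the measured TCP pose, the force, the opening and the grip force at its end, in the units of the state.
- get_state(): the state, without advancing time (a new reading comes with each control period).
- get_image(name): name is "side" or "top"; returns a dict with "frame" (420x560x3 uint8, blue, green, red), "intrinsics" (3x3 intrinsics, pixels), "cam_to_world" (4x4, takes a point from camera to world coordinates). Camera axes: x right, y down, z forward; pixel columns grow to the right and rows downward; lengths in mm; the calibration is good to about 2 mm. A picture is of the moment at which its call begins. There is no depth.
- job_done(): hands the job in; it is judged then, once.
Trained networks look in a picture, given as the dict that the camera call returned (one of the last four; its "shot" number tells which), for a name from the list of things; names that differ only in an ending like _2 or _b are one class to them, and where a whole thing is asked for, a point or a joint stands for the part that bears it (a point fixed in the world has none). Each returns a list of dicts, best first, with "p" (0 to 1); they miss things now and then, are a little off and sometimes report something else, mostly with a low value. They report only what shows in the picture. A call takes as long as a camera call. They do not tell look-alikes from the thing itself.
- find_in(name, picture): "bbox" ([left, top, right, bottom] in pixels, round what is visible of it).
- place_of(name, picture): "location" ([column, row] in pixels: a listed point, or the origin of a listed thing).
The state is a dict: "time": time; "joint_pos": joint angles; "qvel": joint speeds; "tau": joint torques, N m; "eef_pos": TCP position; "ee_rot": TCP orientation; "contact_force": force on the tool from outside, world axes, zero at the start; "ft_torque": the same for the moment, N m; "opening": opening from 0.0 (shut) to 1.0 (fully open); "grip_force": force on a finger pad.
Only numpy, scipy, OpenCV 4.12 (cv2) and the standard library are available. Lean on these libraries where they do the work, as an engineer would, in place of code of your own. Each camera call takes 0.05 s, during which the arm holds its last target. There are 200 camera calls.

### The job

Dry-stack the segmented vase blank on its faceplate, as in the drawing: onto the round wooden foot that is already fixed there lay the low ring (the second smallest), then the wide thick belly ring, then the shoulder ring (the second widest), and last the small neck ring on top, each one flat and centred over the foot. Set the rings down without dropping or knocking them about, and leave the plane, the sanding block and the battery where they are.

Things in the scene. Friction and masses are not known exactly. Their poses are not given: they have to be found in the camera images.
- faceplate: Fixed: square plywood block (160 x 160 x 28 mm high), on it a dark steel disc (144 mm across, 10 mm thick), on that in the middle the round wooden foot (90 mm across, 22 mm thick) whose flat top is 60 mm above the bench. Origin: centre of the block's underside, on the foot's axis; z up. Stacked, the rings' undersides are 60, 80, 110, 130 mm above the bench. Nothing holds them sideways.
- ring_low: Loose 12-sided ring of wood segments (two woods by turns, as all the rings): 118 mm across outer flats, 62 mm across inner flats (wall 28 mm), 20 mm high, about 105 g. First on the foot. The second smallest ring. Origin: centre of its underside, in the hole; z up; x to the middle of a segment (12, every 30 degrees), where the wall's faces are flat for a pinch, one finger in the hole.
- ring_belly: Loose 12-sided ring of wood segments (two woods by turns, as all the rings): 156 mm across outer flats, 96 mm across inner flats (wall 30 mm), 30 mm high, about 240 g. Second. The widest and thickest ring. Origin: centre of its underside, in the hole; z up; x to the middle of a segment (12, every 30 degrees), where the wall's faces are flat for a pinch, one finger in the hole.
- ring_shoulder: Loose 12-sided ring of wood segments (two woods by turns, as all the rings): 138 mm across outer flats, 80 mm across inner flats (wall 29 mm), 20 mm high, about 130 g. Third. The second widest ring. Origin: centre of its underside, in the hole; z up; x to the middle of a segment (12, every 30 degrees), where the wall's faces are flat for a pinch, one finger in the hole.
- ring_neck: Loose 12-sided ring of wood segments (two woods by turns, as all the rings): 100 mm across outer flats, 56 mm across inner flats (wall 22 mm), 24 mm high, about 85 g. Last, on top. The smallest ring. Origin: centre of its underside, in the hole; z up; x to the middle of a segment (12, every 30 degrees), where the wall's faces are flat for a pinch, one finger in the hole.
- block_plane: Loose, to be left alone: small dark steel block plane, 150 x 48 mm, about 50 mm high. Origin: centre of its underside; x along its length.
- sanding_block: Loose, to be left alone: cork sanding block, 110 x 62 mm, 33 mm high. Origin: centre of its underside; x along its length.
- battery: Loose, to be left alone: black tool battery, 75 x 113 mm, 55 mm high. Origin: centre of its underside; y along its length.
Not all that is in view belongs to the job. What is shaped like the ring_shoulder but blue is not meant.

How it is judged (in metres and radians):
On the way, in this order (a step that is already met when the one before it is completed fails the run):
1. the low ring lies flat and centred on the foot, let go (horizontal distance between ring_low and faceplate below 0.008 m and z of ring_low in the frame of faceplate between 0.056 and 0.064 m and angle between ring_low's own z axis and vertical below 0.06 rad and contact force between ring_low and the fingers below 0.1 N), for 0.2 s.
2. the belly ring lies flat and centred on the low ring, let go (horizontal distance between ring_belly and faceplate below 0.008 m and z of ring_belly in the frame of faceplate between 0.076 and 0.084 m and angle between ring_belly's own z axis and vertical below 0.06 rad and contact force between ring_belly and the fingers below 0.1 N), for 0.2 s.
3. the shoulder ring lies flat and centred on the belly ring, let go (horizontal distance between ring_shoulder and faceplate below 0.008 m and z of ring_shoulder in the frame of faceplate between 0.106 and 0.114 m and angle between ring_shoulder's own z axis and vertical below 0.06 rad and contact force between ring_shoulder and the fingers below 0.1 N), for 0.2 s.
4. the neck ring lies flat and centred on the shoulder ring, let go (horizontal distance between ring_neck and faceplate below 0.008 m and z of ring_neck in the frame of faceplate between 0.126 and 0.134 m and angle between ring_neck's own z axis and vertical below 0.06 rad and contact force between ring_neck and the fingers below 0.1 N), for 0.2 s.
At the end, for the whole second after the job is handed in: The low, belly, shoulder and neck rings are stacked in that order, from the bottom up, on the foot: each with its axis within 8 mm of the faceplate's axis, its underside within 4 mm of its right height (60, 80, 110 and 130 mm over the bench), level within 0.06 rad, and at rest (horizontal distance between each of ring_low, ring_belly, ring_shoulder, ring_neck and faceplate below 0.008 m and z of ring_low in the frame of faceplate between 0.056 and 0.064 m and angle between each of ring_low, ring_belly, ring_shoulder, ring_neck's own z axis and vertical below 0.06 rad and linear speed of each of ring_low, ring_belly, ring_shoulder, ring_neck below 0.02 m/s and z of ring_belly in the frame of faceplate between 0.076 and 0.084 m and z of ring_shoulder in the frame of faceplate between 0.106 and 0.114 m and z of ring_neck in the frame of faceplate between 0.126 and 0.134 m); the robot touches nothing.
It fails at once if the plane, the sanding block or the battery is moved by more than 25 mm (distance of any of block_plane, sanding_block, battery from where it was at the start of the episode above 0.025 m).
It fails at once if a ring is dropped or knocked about (faster than 0.6 m/s while not in the fingers) ((contact force between ring_low and the fingers below 0.1 N and linear speed of ring_low above 0.6 m/s) or (contact force between ring_belly and the fingers below 0.1 N and linear speed of ring_belly above 0.6 m/s) or (contact force between ring_shoulder and the fingers below 0.1 N and linear speed of ring_shoulder above 0.6 m/s) or (contact force between ring_neck and the fingers below 0.1 N and linear speed of ring_neck above 0.6 m/s)).
It also fails if it takes over 112 s, if anything falls off the work surface, if the arm or the gripper's body presses on something with over 40 N, if the wrist force passes 120 N, or if a joint passes its speed limit or range.

## Working session

There is one attempt and no reset: what is moved stays moved. The work goes in short steps, Python scripts to look and compute and a tool call to move; the robot and the scene stay as the last step left them, time stands still between calls to the robot, and variables do not carry over. Pictures are saved under pics/ and viewed, at most 14 in all, crops included, and the job is handed in when it is done.

Besides the shell and the picture viewer there is one more tool, called after ">>>" in YAML: its name, and indented under it one key for each argument. move_arm: Moves the arm, as the interface text tells. Its arguments: {"type":"object","properties":{"deltas":{"type":"array","items":{"type":"array","items":{"type":"number"}}}},"required":["deltas"]}

```bash
ls; mkdir -p pics
python3 - <<'E'
from plant import *
import cv2
s=get_state();print(s['time'],s['eef_pos'],s['ee_rot'],s['opening'])
for n in('side','top'):
    p=get_image(n);cv2.imwrite(f'pics/{n}0.png',p['frame']);print(n,p['intrinsics'],p['cam_to_world'])
    for k in['faceplate','ring_low','ring_belly','ring_shoulder','ring_neck','block_plane','sanding_block','battery']:
        print(k,[(round(d['p'],2),[round(float(v)) for v in d['location']]) for d in place_of(k,p)][:3],[(round(d['p'],2),[round(float(v)) for v in d['bbox']]) for d in find_in(k,p)][:3])
E
```

```text
pics
0.0 [154.98311866 501.47291587 404.03490239] [[-9.55399455e-01  2.95315842e-01 -6.59152860e-04]
 [ 2.95316495e-01  9.55398476e-01 -1.38564664e-03]
 [ 2.20550234e-04 -1.51850476e-03 -9.99998823e-01]] 0.9992481369275622
side [[400.59783192   0.         278.3466166 ]
 [  0.         400.59783192 202.71721898]
 [  0.           0.           1.        ]] [[ 7.81837583e-01 -3.36931042e-01  5.24602198e-01 -6.51569634e+01]
 [-6.23078694e-01 -4.52498063e-01  6.37979972e-01 -7.14364719e+02]
 [ 2.24262217e-02 -8.25665172e-01 -5.63714545e-01  6.62267289e+02]
 [ 0.00000000e+00  0.00000000e+00  0.00000000e+00  1.00000000e+00]]
faceplate [(0.86, [376, 247]), (0.19, [311, 299])] [(0.59, [328, 215, 419, 277])]
ring_low [(0.82, [250, 169])] [(0.67, [227, 160, 270, 179])]
ring_belly [(0.81, [314, 298])] [(0.93, [274, 265, 356, 330])]
ring_shoulder [(0.73, [259, 224]), (0.69, [133, 163]), (0.61, [178, 187])] [(0.82, [150, 169, 197, 202]), (0.56, [110, 150, 156, 175])]
ring_neck [(0.74, [258, 226])] [(0.9, [242, 210, 282, 238]), (0.35, [152, 173, 198, 200])]
block_plane [(0.57, [205, 145])] [(0.57, [1
[... 519 characters left out ...]
000e+00  0.00000000e+00  0.00000000e+00  1.00000000e+00]]
faceplate [(0.93, [360, 171])] [(0.61, [334, 146, 388, 200])]
ring_low [(0.67, [204, 183])] [(0.92, [184, 163, 222, 198])]
ring_belly [(0.69, [373, 252])] [(0.86, [350, 228, 401, 276]), (0.32, [269, 210, 302, 243])]
ring_shoulder [(0.93, [180, 258]), (0.89, [121, 272])] [(0.74, [156, 237, 207, 280]), (0.63, [94, 251, 139, 298])]
ring_neck [(0.72, [287, 227])] [(0.77, [270, 212, 304, 244]), (0.17, [266, 123, 300, 166])]
block_plane [(0.83, [128, 192])] [(0.68, [118, 168, 140, 220])]
sanding_block [(0.67, [283, 142])] [(0.82, [266, 127, 298, 164])]
battery [(0.98, [418, 199])] [(0.63, [402, 178, 445, 218]), (0.44, [264, 122, 300, 163])]
```

Run:
```python
import cv2
a=cv2.imread('pics/top0.png');cv2.imwrite('pics/top0c.png',cv2.resize(a[100:330,70:470],None,fx=2,fy=2,interpolation=cv2.INTER_CUBIC))
```

```text
(no output)
```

View pics/top0c.png

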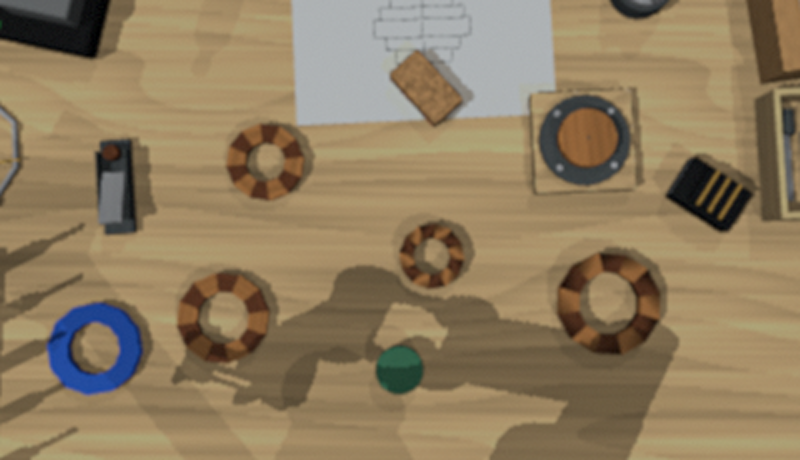

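View pics/side0.png

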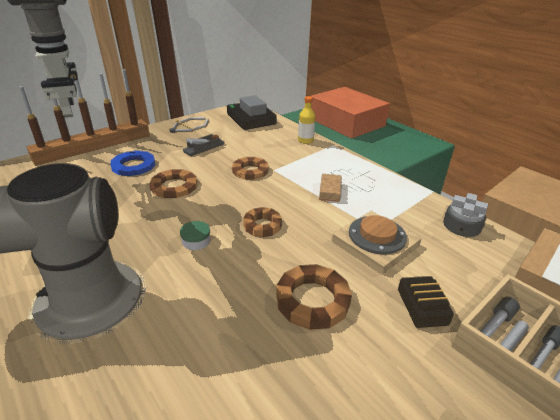

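Top view (full-frame pixels):
- Low ring about (202,181), shoulder (181,258), neck (286,227), belly (374,251), foot (363,168).
- Look-alikes: the blue ring at (117,273) is the decoy, so rejected. The green-topped cylinder at (270,285) is not a ring. The shoulder and low rings look similar, so I'll tell them apart by fitted size.

Next I fit silhouettes in both views.

```bash
cat > h.py <<'E'
import numpy as np, cv2
from scipy.optimize import minimize
R={'low':(118,62,20),'belly':(156,96,30),'shoulder':(138,80,20),'neck':(100,56,24)}
def proj(p,P):
    T=np.linalg.inv(p['cam_to_world']);P=np.atleast_2d(P);c=P@T[:3,:3].T+T[:3,3];u=c@p['intrinsics'].T;return u[:,:2]/u[:,2:]
def unproj(p,uv,z):
    M=p['cam_to_world'];d=M[:3,:3]@np.linalg.inv(p['intrinsics'])@[*uv,1];return (M[:3,3]+d*(z-M[2,3])/d[2])
def poly(x,y,z,r,yaw,n):
    a=yaw+(np.arange(n)+.5)*2*np.pi/n;return np.c_[x+r/np.cos(np.pi/n)*np.cos(a),y+r/np.cos(np.pi/n)*np.sin(a),a*0+z]
S=4
def fill(sh,o,pts):
    m=np.zeros((sh[0]*S,sh[1]*S),np.uint8);q=(pts-o+.5)*S-.5
    cv2.fillPoly(m,[np.round(q*16).astype(np.int32)],255,shift=4);return m
def mask(p,sh,o,x,y,yaw,do,di,h,z0,n=12):
    P=np.vstack([proj(p,poly(x,y,z,do/2,yaw,n)) for z in(z0,z0+h)])
    m=fill(sh,o,cv2.convexHull(P.astype(np.float32))[:,0])
    if di: m=m&~(fill(sh,o,proj(p,poly(x,y,z0,di/2,yaw,n)))&fill(sh,o,proj(p,poly(x,y,z0+h,di/2,yaw,n))))
    return cv2.GaussianBlur(cv2.resize(m,sh[::-1],interpolation=cv2.INTER_AREA).astype(float),(0,0),.6)
def fit(p,x,y,do,di,h,z0,n=12,marg=14,ch=1):
    im=cv2.cvtColor(p['frame'].astype(np.float32)/255,cv2.COLOR_BGR2Lab)[:,:,ch]
    q=proj(p,poly(x,y,z0+h/2,do/2+marg,0,24));a=np.floor(q.min(0)).astype(int);b=np.ceil(q.max(0)).astype(int)
    I=im[a[1]:b[1],a[0]:b[0]].astype(float);w=fill(I.shape,a,q);w=cv2.resize(w,I.shape[::-1],interpolation=cv2.INTER_AREA)>127
    def c(v):
        m=mask(p,I.shape,a,v[0],v[1],v[2]/57.3 if len(v)>2 else 0,do,di,h,z0,n)
        return -np.corrcoef(m[w],I[w])[0,1]
    r=minimize(c,[x,y],method='Nelder-Mead',options=dict(initial_simplex=[[x,y],[x+6,y],[x,y+6]],xatol=.05,fatol=1e-5))
    return r.x,-r.fun
def yaw(p,x,y,do,di,z,n=6):
    L=cv2.cvtColor(p['frame'],cv2.COLOR_BGR2GRAY).astype(np.float32);a=np.arange(0,2*np.pi,np.pi/180);H=0
    for f in(.3,.4,.5,.6,.7):
        r=di/2+(do-di)/2*f;q=proj(p,np.c_[x+r*np.cos(a),y+r*np.sin(a),a*0+z]).astype(np.float32)
        v=cv2.remap(L,q[:,0:1],q[:,1:2],cv2.INTER_LINEAR)[:,0];H=H+np.exp(-1j*n*a)@(v-v.mean())
    ph=-np.angle(H)/n*180/np.pi   # brightest at ph+k*60 -> segment middle
    return ph%30, abs(H)/len(a)
E
cat > m.py <<'E'
from plant import *
from h import *
ps=[get_image('top'),get_image('side')]
uv=dict(low=(202,181),shoulder=(181,258),neck=(286,227),belly=(374,251))
for p,n in zip(ps,('top','side')):
    for k,c in uv.items():
        do,di,h=R[k];x0=unproj(ps[0],c,h)
        r,s=fit(p,*x0[:2],do,di,h,0)
        y=yaw(p,*r,do,di,h)
        alt={j:round(fit(p,*r,*R[j],0)[1],3) for j in R} if n=='top' else ''
        print(n,k,r.round(1),round(s,3),'yaw',np.round(y,1),'reach',round(np.hypot(*r)),alt)
    x0=unproj(ps[0],(363,168),60)
    r,s=fit(p,*x0[:2],90,0,22,38,n=36,marg=12);print(n,'foot',r.round(1),round(s,3))
E
python3 m.py
```

```text
top low [598.1 248.3] 0.965 yaw [22.8 68.2] reach 648 {'low': np.float64(0.966), 'belly': np.float64(0.195), 'shoulder': np.float64(0.504), 'neck': np.float64(0.595)}
top shoulder [352.  308.6] 0.934 yaw [25.3 64.6] reach 468 {'low': np.float64(0.437), 'belly': np.float64(0.534), 'shoulder': np.float64(0.934), 'neck': np.float64(0.029)}
top neck [452.  -17.3] 0.927 yaw [ 9.3 73.8] reach 452 {'low': np.float64(0.621), 'belly': np.float64(0.197), 'shoulder': np.float64(0.18), 'neck': np.float64(0.928)}
top belly [ 380.8 -297.5] 0.894 yaw [26.1 72.9] reach 483 {'low': np.float64(-0.017), 'belly': np.float64(0.895), 'shoulder': np.float64(0.573), 'neck': np.float64(-0.032)}
top foot [ 637.9 -256.3] 0.99
side low [597.6 248.4] 0.779 yaw [22.3 53.3] reach 647 
side shoulder [351.7 306.3] 0.781 yaw [25.2 62.8] reach 466 
side neck [449.3 -20.3] 0.772 yaw [ 9. 79.] reach 450 
side belly [ 379.2 -298.8] 0.776 yaw [26.  79.7] reach 483 
side foot [ 633.4 -259.2] 0.896
```

>>> move_arm:
  deltas:
    - [0, 0, 0, 0, 0, 10, 60]
    - [0, 0, 0, 0, 0, 10, 60]
    - [0, 0, 0, 0, 0, 10, 60]
    - [0, 0, 0, 0, 0, 10, 60]
    - [0, 0, 0, 0, 0, 10, 60]

```text
time: 2.42
eef_pos: [155.0, 501.6, 404.7]
ee_rot: [[-0.383, 0.924, -0.0], [0.924, 0.383, 0.0], [0.0, 0.0, -1.0]]
contact_force: [0.0, -0.4, 0.0]
opening: 0.657
grip_force: 0.0
```

>>> move_arm:
  deltas:
    - [0, 0, 0, 0, 0, 10, 60]
    - [0, 0, 0, 0, 0, 10, 60]
    - [0, 0, 0, 0, 0, 10, 60]
    - [0, 0, 0, 0, 0, 10, 60]
    - [0, 0, 0, 0, 0, 10, 60]

```text
time: 3.05
eef_pos: [155.0, 501.6, 404.7]
ee_rot: [[0.462, 0.887, 0.0], [0.887, -0.462, 0.0], [0.0, 0.0, -1.0]]
contact_force: [-0.6, -0.7, 0.3]
opening: 0.656
grip_force: 0.0
```

>>> move_arm:
  deltas:
    - [0, 0, 0, 0, 0, 10, 60]
    - [0, 0, 0, 0, 0, 0, 60]
    - [0, 0, 0, 0, 0, 0, 60]

```text
time: 3.42
eef_pos: [155.0, 501.6, 404.7]
ee_rot: [[0.602, 0.799, 0.0], [0.799, -0.602, 0.0], [0.0, -0.0, -1.0]]
contact_force: [0.6, 0.7, 0.1]
opening: 0.654
grip_force: 0.0
```

```bash
cat > g.py <<'E'
# usage: g.py ring pick|place tip_z [dx dy]: remaining move in tool axes (mm, deg)
import sys
from plant import *
from h import *
C=dict(low=(598,248.3,-37.3),shoulder=(351.9,308,-34.7),neck=(451.2,-18.2,-20.8),belly=(380.4,-297.9,-34.0))
FOOT=(637,-257)
k,mode,tz=sys.argv[1],sys.argv[2],float(sys.argv[3]);off=[float(v) for v in sys.argv[4:6]] or [0,0]
x,y,a=C[k];do,di,h=R[k];r=(do+di)/4
if mode=='place': x,y=FOOT
s=get_state();M=np.array(s['ee_rot']);t=np.array(s['eef_pos']);tip=t+178*M[:,2]
d=np.array([np.cos(np.radians(a)),np.sin(np.radians(a))])
tgt=np.array([*(np.array([x,y])+off-r*d),tz])
az=np.degrees(np.arctan2(M[1,1],M[0,1]))
ax=np.degrees([M[:,1][2],-M[:,0][2]])
print('t',round(s['time'],2),'tip',tip.round(1),'target',tgt.round(1),'q',np.round(s['joint_pos'],2),'open',round(s['opening']*91.8,1),'grip',round(s['grip_force'],1),'F',np.round(s['contact_force'],1))
print('delta tool',(M.T@(tgt-tip)).round(1),'turn z',round(-(a-az),2),'tilt',M[2,:2].round(4),'ringcentre',(tip[:2]+r*M[:2,1]/np.hypot(*M[:2,1])).round(1))
E
python3 g.py low pick 60
python3 - <<'E'
import cv2
a=cv2.imread('pics/top0.png');cv2.imwrite('pics/c1.png',cv2.resize(a[155:305,85:305],None,fx=3.5,fy=3.5,interpolation=cv2.INTER_CUBIC))
E
```

```text
t 3.42 tip [155.  501.6 226.7] target [562.2 275.6  60. ] q [1.13 0.34 1.52 0.   1.28 1.77] open 60.1 grip 0.0 F [0.6 0.7 0.1]
delta tool [ 64.4 461.2 166.7] turn z 0.32 tilt [ 0.0001 -0.    ] ringcentre [191.  474.5]
```

View pics/c1.png

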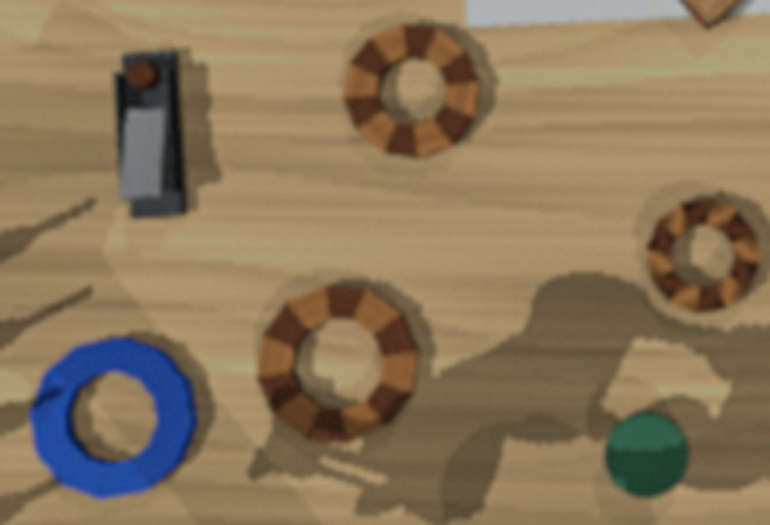

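The crop shows the low ring at (203,181), with two alternating woods and the smaller size. The shoulder ring is at (182,258), and the blue decoy is at lower left. Moving over the low ring now.

>>> move_arm:
  deltas:
    - [6.4, 46, 16, 0, 0, 0.3, 60]
    - [6.4, 46, 16, 0, 0, 0, 60]
    - [6.4, 46, 16, 0, 0, 0, 60]
    - [6.4, 46, 16, 0, 0, 0, 60]
    - [6.4, 46, 16, 0, 0, 0, 60]

```text
time: 4.05
eef_pos: [358.4, 386.4, 324.4]
ee_rot: [[0.606, 0.795, 0.0], [0.795, -0.606, 0.0], [0.001, 0.0, -1.0]]
contact_force: [0.5, 0.6, -0.3]
opening: 0.651
grip_force: 0.0
```

>>> move_arm:
  deltas:
    - [6.4, 46, 16, 0, 0, 0, 60]
    - [6.4, 46, 16, 0, 0, 0, 60]
    - [6.4, 46, 16, 0, 0, 0, 60]
    - [6.4, 46, 16, 0, 0, 0, 60]
    - [6.4, 46, 16, 0, 0, 0, 60]

```text
time: 4.68
eef_pos: [560.5, 271.9, 244.2]
ee_rot: [[0.606, 0.795, 0.0], [0.795, -0.606, 0.0], [0.0, 0.0, -1.0]]
contact_force: [0.9, 0.0, -0.1]
opening: 0.655
grip_force: 0.0
```

>>> move_arm:
  deltas:
    - [0, 0, 0, 0, 0, 0, 60]
    - [0, 0, 0, 0, 0, 0, 60]

```text
time: 4.92
eef_pos: [558.7, 272.9, 244.6]
ee_rot: [[0.608, 0.794, -0.001], [0.794, -0.608, 0.0], [-0.0, -0.001, -1.0]]
contact_force: [-0.2, 0.1, 0.0]
opening: 0.652
grip_force: 0.0
```

```bash
python3 g.py low pick 3.5
```

```text
t 4.92 tip [558.6 272.9  66.6] target [562.2 275.6   3.5] q [0.33 0.67 1.44 0.   1.03 0.98] open 59.9 grip 0.0 F [-0.2  0.1  0. ]
delta tool [ 4.4  1.3 63.1] turn z -0.12 tilt [-0.0005 -0.0008] ringcentre [594.3 245.5]
```

>>> move_arm:
  deltas:
    - [4.4, 1.3, 10, 0, 0, 0, 60]
    - [0, 0, 15, 0, 0, 0, 60]
    - [0, 0, 15, 0, 0, 0, 60]
    - [0, 0, 13, 0, 0, 0, 60]
    - [0, 0, 8, 0, 0, 0, 60]

```text
time: 5.55
eef_pos: [562.6, 275.4, 182.4]
ee_rot: [[0.608, 0.794, -0.001], [0.794, -0.608, -0.0], [-0.001, -0.001, -1.0]]
contact_force: [-0.5, 0.2, -0.7]
opening: 0.656
grip_force: 0.0
```

>>> move_arm:
  deltas:
    - [0, 0, 2, 0, 0, 0, 60]
    - [0, 0, 0, 0, 0, 0, 60]

```text
time: 5.8
eef_pos: [563.0, 275.4, 181.9]
ee_rot: [[0.608, 0.794, 0.0], [0.794, -0.608, 0.0], [0.0, 0.0, -1.0]]
contact_force: [0.4, 0.6, 0.6]
opening: 0.653
grip_force: 0.0
```

```bash
python3 g.py low pick 3.5
```

```text
t 5.8 tip [563.1 275.5   3.9] target [562.2 275.6   3.5] q [0.33 0.76 1.46 0.   0.92 0.99] open 60.0 grip 0.0 F [0.4 0.6 0.6]
delta tool [-0.4 -0.8  0.4] turn z -0.18 tilt [0.0004 0.0002] ringcentre [598.8 248.1]
```

Well aligned. Closing, then a gentle lift.

>>> move_arm:
  deltas:
    - [0, 0, 0, 0, 0, 0, 20]
    - [0, 0, 0, 0, 0, 0, 20]
    - [0, 0, 0, 0, 0, 0, 20]
    - [0, 0, 0, 0, 0, 0, 20]
    - [0, 0, 0, 0, 0, 0, 20]

```text
time: 6.42
eef_pos: [562.8, 275.5, 181.9]
ee_rot: [[0.609, 0.794, 0.0], [0.794, -0.609, 0.0], [0.0, -0.0, -1.0]]
contact_force: [-0.3, 0.3, 1.3]
opening: 0.306
grip_force: 28.2
```

>>> move_arm:
  deltas:
    - [0, 0, -10, 0, 0, 0, 20]
    - [0, 0, -20, 0, 0, 0, 20]
    - [0, 0, -30, 0, 0, 0, 20]
    - [0, 0, -30, 0, 0, 0, 20]
    - [0, 0, -10, 0, 0, 0, 20]

```text
time: 7.05
eef_pos: [563.2, 275.6, 284.1]
ee_rot: [[0.608, 0.794, 0.004], [0.794, -0.608, 0.001], [0.003, 0.002, -1.0]]
contact_force: [-0.7, -0.2, -1.0]
opening: 0.305
grip_force: 28.1
```

```bash
python3 g.py low place 103
```

```text
t 7.05 tip [563.9 275.8 106.1] target [ 601.2 -229.7  103. ] q [0.33 0.63 1.39 0.   1.12 0.99] open 28.0 grip 28.1 F [-0.7 -0.2 -1. ]
delta tool [-378.5  337.2    2.5] turn z -0.18 tilt [0.0033 0.0021] ringcentre [599.6 248.4]
```

>>> move_arm:
  deltas:
    - [-20, 18, 0, 0, 0, 0, 20]
    - [-32, 28.5, 0, 0, 0, 0, 20]
    - [-32, 28.5, 0, 0, 0, 0, 20]
    - [-32, 28.5, 0, 0, 0, 0, 20]
    - [-32, 28.5, 0, 0, 0, 0, 20]

```text
time: 7.68
eef_pos: [577.3, 76.3, 281.0]
ee_rot: [[0.608, 0.794, -0.001], [0.794, -0.608, 0.0], [-0.001, -0.001, -1.0]]
contact_force: [0.4, -0.4, -1.4]
opening: 0.304
grip_force: 28.0
```

>>> move_arm:
  deltas:
    - [-32, 28.5, 0, 0, 0, 0, 20]
    - [-32, 28.5, 0, 0, 0, 0, 20]
    - [-32, 28.5, 0, 0, 0, 0, 20]
    - [-32, 28.5, 0, 0, 0, 0, 20]
    - [-32, 28.5, 0, 0, 0, 0, 20]

```text
time: 8.3
eef_pos: [593.0, -137.4, 280.9]
ee_rot: [[0.609, 0.794, -0.001], [0.794, -0.609, 0.001], [-0.0, -0.001, -1.0]]
contact_force: [0.4, 0.0, -1.4]
opening: 0.305
grip_force: 28.0
```

>>> move_arm:
  deltas:
    - [-32, 28.5, 0, 0, 0, 0, 20]
    - [-25, 22, 0, 0, 0, 0, 20]
    - [-12, 11, 0, 0, 0, 0, 20]
    - [0, 0, 0, 0, 0, 0, 20]
    - [0, 0, 0, 0, 0, 0, 20]

```text
time: 8.93
eef_pos: [600.1, -226.9, 281.4]
ee_rot: [[0.608, 0.794, -0.001], [0.794, -0.608, 0.001], [0.0, -0.001, -1.0]]
contact_force: [0.4, -0.4, -0.3]
opening: 0.301
grip_force: 28.0
```

```bash
python3 g.py low place 66
python3 - <<'E'
from plant import *
from h import *
p=get_image('top');cv2.imwrite('pics/c2.png',cv2.resize(p['frame'][110:270,260:480],None,fx=3.5,fy=3.5,interpolation=cv2.INTER_CUBIC))
for n in('side','top'):
    q=get_image(n)
    for o in((0,0),):
        r,s=fit(q,640,-256,118,62,20,100);print(n,r.round(1),round(s,3))
E
```

```text
t 8.93 tip [ 600.  -226.7  103.4] target [ 601.2 -229.7   66. ] q [-0.48  0.66  1.34  0.    1.14  0.17] open 27.7 grip 28.0 F [ 0.4 -0.4 -0.3]
delta tool [-1.7  2.8 37.4] turn z -0.12 tilt [ 0.0003 -0.0012] ringcentre [ 635.7 -254.1]
side [ 632.3 -259.9] 0.69
top [ 656.8 -246.1] 0.262
```

View pics/c2.png

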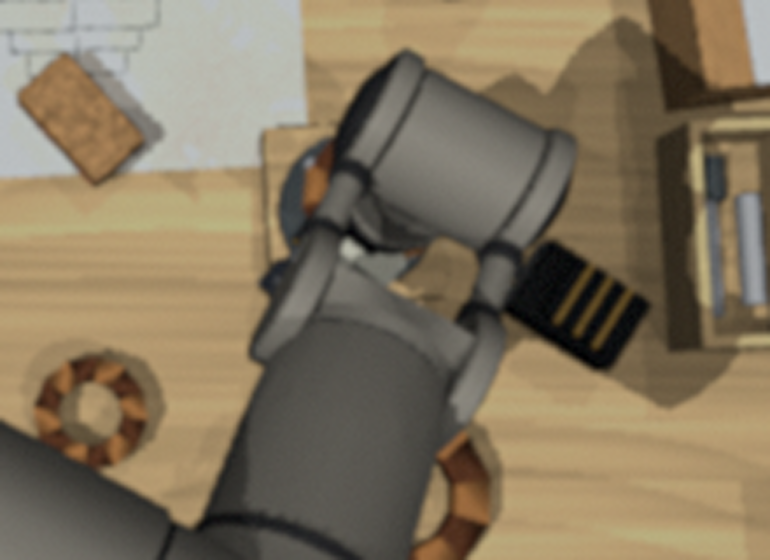

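The top view shows the arm hiding the held ring, with the faceplate and neck ring partly visible and the battery clear. The side view puts the held ring about 1 mm from its own foot measurement, so I'm centring on about (637,-255.5) and lowering.

>>> move_arm:
  deltas:
    - [-0.3, 1.9, 8, 0, 0, 0, 20]
    - [0, 0, 10, 0, 0, 0, 20]
    - [0, 0, 10, 0, 0, 0, 20]
    - [0, 0, 6, 0, 0, 0, 20]
    - [0, 0, 2, 0, 0, 0, 20]

```text
time: 9.7
eef_pos: [601.3, -229.6, 245.0]
ee_rot: [[0.609, 0.794, -0.001], [0.794, -0.609, 0.001], [-0.0, -0.001, -1.0]]
contact_force: [0.2, 0.2, -1.5]
opening: 0.306
grip_force: 28.0
```

>>> move_arm:
  deltas:
    - [0, 0, 1, 0, 0, 0, 20]
    - [0, 0, 1, 0, 0, 0, 20]
    - [0, 0, 0, 0, 0, 0, 20]

```text
time: 10.07
eef_pos: [601.5, -229.6, 243.9]
ee_rot: [[0.608, 0.794, 0.0], [0.794, -0.608, -0.0], [0.0, 0.0, -1.0]]
contact_force: [0.4, 0.3, -0.6]
opening: 0.305
grip_force: 28.0
```

```bash
sed -i 's/^FOOT=.*/FOOT=(637,-255.5)/' g.py; python3 g.py low place 64
```

```text
t 10.07 tip [ 601.5 -229.6   65.9] target [ 601.2 -228.2   64. ] q [-0.48  0.71  1.37  0.    1.07  0.17] open 28.0 grip 28.0 F [ 0.4  0.3 -0.6]
delta tool [ 0.9 -1.1  1.9] turn z -0.18 tilt [0.0002 0.0003] ringcentre [ 637.2 -257. ]
```

>>> move_arm:
  deltas:
    - [0.5, -0.6, 0, 0, 0, 0, 20]
    - [0, 0, 1, 0, 0, 0, 20]
    - [0, 0, 0.7, 0, 0, 0, 20]
    - [0, 0, 0, 0, 0, 0, 20]
    - [0, 0, 0, 0, 0, 0, 20]

```text
time: 10.7
eef_pos: [601.3, -228.8, 242.0]
ee_rot: [[0.608, 0.794, 0.0], [0.794, -0.608, 0.0], [0.0, -0.0, -1.0]]
contact_force: [-0.2, 0.7, -0.7]
opening: 0.306
grip_force: 28.0
```

```bash
python3 g.py low place 64
```

```text
t 10.7 tip [ 601.3 -228.8   64. ] target [ 601.2 -228.2   64. ] q [-0.48  0.71  1.37  0.    1.06  0.17] open 28.1 grip 28.0 F [-0.2  0.7 -0.7]
delta tool [ 0.4 -0.4  0. ] turn z -0.18 tilt [ 0.0001 -0.    ] ringcentre [ 637.  -256.2]
```

>>> move_arm:
  deltas:
    - [0, 0, 0, 0, 0, 0, 60]
    - [0, 0, 0, 0, 0, 0, 60]
    - [0, 0, 0, 0, 0, 0, 60]
    - [0, 0, -5, 0, 0, 0, 60]
    - [0, 0, -15, 0, 0, 0, 60]

```text
time: 11.32
eef_pos: [601.1, -228.8, 262.1]
ee_rot: [[0.608, 0.794, -0.001], [0.794, -0.608, 0.001], [-0.0, -0.002, -1.0]]
contact_force: [0.7, -0.2, -0.8]
opening: 0.651
grip_force: 0.0
```

>>> move_arm:
  deltas:
    - [0, 0, -25, 0, 0, 0, 60]
    - [0, 0, -10, 0, 0, 0, 60]
    - [0, 0, 0, 0, 0, 0, 60]

```text
time: 11.7
eef_pos: [601.4, -228.9, 298.2]
ee_rot: [[0.608, 0.794, 0.002], [0.794, -0.608, -0.001], [0.0, 0.002, -1.0]]
contact_force: [0.1, -0.2, 0.2]
opening: 0.653
grip_force: 0.0
```

```bash
python3 g.py belly pick 100
```

```text
t 11.7 tip [ 601.8 -229.1  120.2] target [ 328.2 -262.7  100. ] q [-0.48  0.65  1.31  0.    1.18  0.17] open 59.9 grip 0.0 F [ 0.1 -0.2  0.2]
delta tool [-193.1 -196.7   19.7] turn z -3.48 tilt [0.0005 0.0022] ringcentre [ 651.8 -267.4]
```

>>> move_arm:
  deltas:
    - [-27.5, -28, 2, 0, 0, 0, 60]
    - [-27.5, -28, 2, 0, 0, 0, 60]
    - [-27.5, -28, 2, 0, 0, 0, 60]
    - [-27.5, -28, 2, 0, 0, 0, 60]
    - [-27.5, -28, 2, 0, 0, 0, 60]

```text
time: 12.32
eef_pos: [405.0, -252.6, 286.2]
ee_rot: [[0.608, 0.794, -0.001], [0.794, -0.608, 0.001], [0.0, -0.001, -1.0]]
contact_force: [-0.4, -0.1, 0.9]
opening: 0.653
grip_force: 0.0
```

>>> move_arm:
  deltas:
    - [-27.5, -28, 2, 0, 0, 0, 60]
    - [-27.5, -28, 2, 0, 0, 0, 60]
    - [0, 0, 0, 0, 0, -3.5, 60]
    - [0, 0, 0, 0, 0, 0, 60]
    - [0, 0, 0, 0, 0, 0, 60]

```text
time: 12.95
eef_pos: [328.8, -262.3, 282.7]
ee_rot: [[0.559, 0.829, -0.0], [0.829, -0.559, 0.0], [0.0, -0.0, -1.0]]
contact_force: [0.2, 1.1, 0.4]
opening: 0.655
grip_force: 0.0
```

```bash
python3 g.py belly pick 40
cat > chk.py <<'E'
import sys
from plant import *
from h import *
k,z=sys.argv[1],float(sys.argv[2])
for n in('top','side'):
    p=get_image(n);r,s=fit(p,637,-256,*R[k],z,marg=8);print(n,k,r.round(1),round(s,3))
    cv2.imwrite(f'pics/{n}_{k}.png',cv2.resize(p['frame'][110:240,300:440] if n=='top' else p['frame'][180:300,300:450],None,fx=5,fy=5,interpolation=cv2.INTER_CUBIC))
E
python3 chk.py low 60
```

```text
t 12.95 tip [ 328.8 -262.2  104.7] target [ 328.2 -262.7   40. ] q [-0.86  0.31  1.97  0.    0.86 -0.26] open 60.1 grip 0.0 F [0.2 1.1 0.4]
delta tool [-0.8 -0.2 64.7] turn z -0.02 tilt [ 0.0003 -0.0004] ringcentre [ 381.  -297.5]
top low [ 637.7 -256.4] 0.577
side low [ 650.6 -248.2] 0.602
```

View pics/top_low.png

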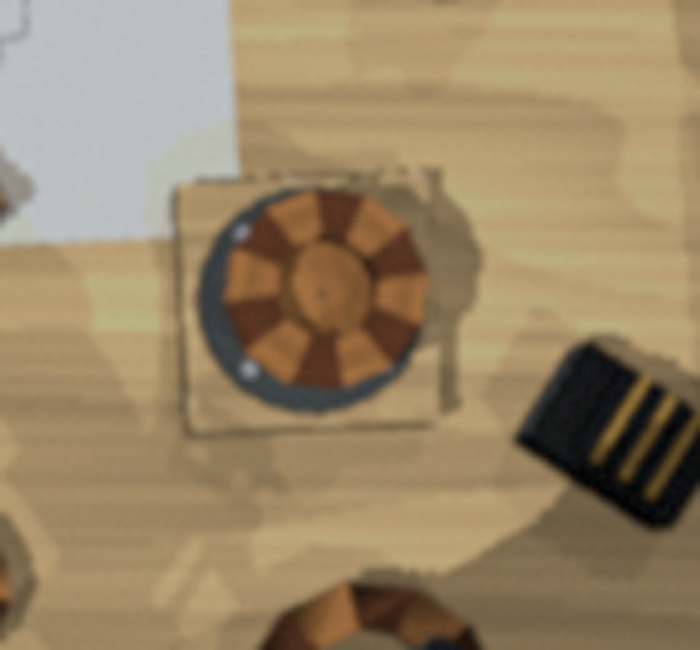

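View pics/side_low.png

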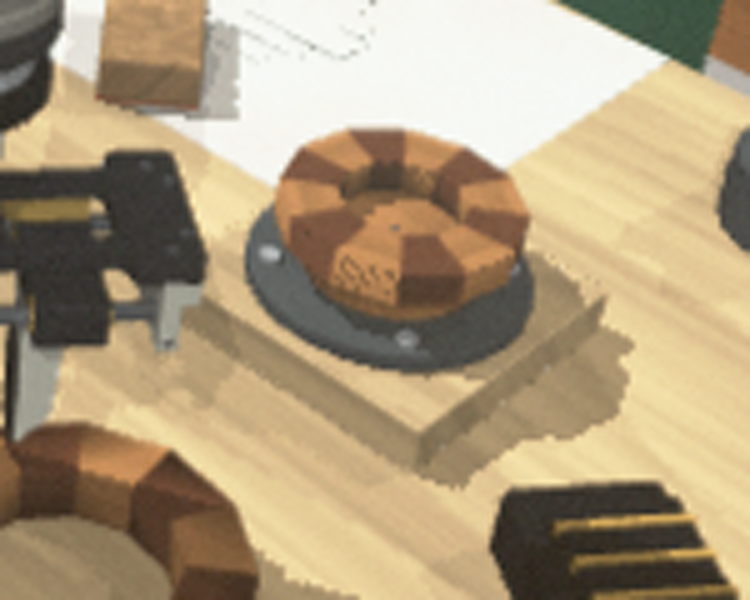

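Both views show the low ring flat on the foot. The foot's centre dot is visible in the hole (top crop (323,294), side crop (394,227)), so I'll unproject it.

Run:
```python
from plant import *
from h import *
f=lambda a:(a+.5)/5-.5
pt,ps=get_image('top'),get_image('side')
print('dot top',unproj(pt,(300+f(323),110+f(294)),60).round(1),'dot side',unproj(ps,(300+f(394),180+f(227)),60).round(1))
for p,n in((pt,'top'),(ps,'side')):
    for g in (637,-256),(634,-259):
        r,s=fit(p,*g,118,0,20,60,marg=10);print(n,'filled',r.round(1),round(s,3))
    print([(round(d['p'],2),np.round(unproj(p,d['location'],60),1)) for d in place_of('ring_low',p)],[(round(d['p'],2),np.round(unproj(p,d['location'],0),1)) for d in place_of('faceplate',p)])
```

```text
dot top [ 636.1 -256.9   60. ] dot side [ 633.9 -258.5   60. ]
top filled [ 638.  -256.3] 0.955
top filled [ 637.5 -256.3] 0.95
[(0.63, array([ 626.2, -256.3,   60. ]))] [(0.58, array([ 637.8, -256.4,    0. ]))]
side filled [ 632.7 -261.1] 0.742
side filled [ 633.8 -260.4] 0.72
[(0.67, array([ 639.6, -254.1,   60. ]))] [(0.84, array([ 626.4, -260.6,    0. ]))]
```

>>> move_arm:
  deltas:
    - [-0.8, 0, 15, 0, 0, 0, 60]
    - [0, 0, 20, 0, 0, 0, 60]
    - [0, 0, 20, 0, 0, 0, 60]
    - [0, 0, 20, 0, 0, 0, 60]
    - [0, 0, 15, 0, 0, 0, 60]

```text
time: 13.98
eef_pos: [328.2, -263.0, 192.2]
ee_rot: [[0.559, 0.829, -0.0], [0.829, -0.559, 0.0], [0.0, -0.0, -1.0]]
contact_force: [-0.1, -0.4, 0.2]
opening: 0.654
grip_force: 0.0
```

>>> move_arm:
  deltas:
    - [0, 0, 8, 0, 0, 0, 60]
    - [0, 0, 3, 0, 0, 0, 60]
    - [0, 0, 0, 0, 0, 0, 60]

```text
time: 14.35
eef_pos: [328.2, -263.1, 182.2]
ee_rot: [[0.559, 0.829, 0.0], [0.829, -0.559, -0.0], [-0.0, 0.0, -1.0]]
contact_force: [0.4, -0.5, -0.6]
opening: 0.652
grip_force: 0.0
```

```bash
python3 g.py belly pick 4
```

```text
t 14.35 tip [ 328.3 -263.1    4.2] target [ 328.2 -262.7    4. ] q [-0.86  0.51  2.06  0.    0.58 -0.27] open 59.9 grip 0.0 F [ 0.4 -0.5 -0.6]
delta tool [ 0.3 -0.4  0.2] turn z 0.02 tilt [-0.      0.0003] ringcentre [ 380.5 -298.4]
```

In the top view the ring (637.8,-256.3) matches the foot (637.9,-256.3). Keeping placement at (637,-256.2) and gripping the belly ring.

>>> move_arm:
  deltas:
    - [0, 0, 0, 0, 0, 0, 20]
    - [0, 0, 0, 0, 0, 0, 20]
    - [0, 0, 0, 0, 0, 0, 20]
    - [0, 0, 0, 0, 0, 0, 20]
    - [0, 0, 0, 0, 0, 0, 20]

```text
time: 14.98
eef_pos: [328.1, -262.9, 182.1]
ee_rot: [[0.559, 0.829, -0.0], [0.829, -0.559, 0.0], [0.0, -0.0, -1.0]]
contact_force: [-1.4, 1.9, 4.5]
opening: 0.328
grip_force: 29.8
```

>>> move_arm:
  deltas:
    - [0, 0, -10, 0, 0, 0, 20]
    - [0, 0, -25, 0, 0, 0, 20]
    - [0, 0, -35, 0, 0, 0, 20]
    - [0, 0, -35, 0, 0, 0, 20]
    - [0, 0, -20, 0, 0, 0, 20]

```text
time: 15.6
eef_pos: [328.1, -263.0, 309.0]
ee_rot: [[0.559, 0.829, 0.001], [0.829, -0.559, -0.002], [-0.001, 0.002, -1.0]]
contact_force: [0.0, -0.6, -3.2]
opening: 0.33
grip_force: 29.7
```

>>> move_arm:
  deltas:
    - [0, 0, 0, 0, 0, 0, 20]
    - [0, 0, 0, 0, 0, 0, 20]

```text
time: 15.85
eef_pos: [327.8, -262.7, 306.3]
ee_rot: [[0.559, 0.829, -0.001], [0.829, -0.559, 0.001], [0.0, -0.001, -1.0]]
contact_force: [-0.8, -0.3, -3.0]
opening: 0.32
grip_force: 29.7
```

```bash
sed -i 's/^FOOT=.*/FOOT=(637,-256.2)/' g.py; python3 g.py belly place 125
```

```text
t 15.85 tip [ 327.7 -262.5  128.3] target [ 584.8 -221.   125. ] q [-0.86  0.27  1.94  0.    0.93 -0.27] open 29.4 grip 29.7 F [-0.8 -0.3 -3. ]
delta tool [178.1 190.    3.1] turn z 0.02 tilt [ 0.0004 -0.0014] ringcentre [ 379.9 -297.7]
```

>>> move_arm:
  deltas:
    - [16, 17, 0, 0, 0, 0, 20]
    - [26, 28, 0, 0, 0, 0, 20]
    - [26, 28, 0, 0, 0, 0, 20]
    - [26, 28, 0, 0, 0, 0, 20]
    - [26, 28, 0, 0, 0, 0, 20]

```text
time: 16.48
eef_pos: [503.2, -235.1, 305.1]
ee_rot: [[0.559, 0.829, -0.003], [0.829, -0.559, 0.002], [-0.0, -0.003, -1.0]]
contact_force: [-0.1, -1.7, -1.6]
opening: 0.327
grip_force: 29.7
```

>>> move_arm:
  deltas:
    - [26, 28, 0, 0, 0, 0, 20]
    - [20, 21, 0, 0, 0, 0, 20]
    - [11, 11, 0, 0, 0, 0, 20]
    - [0, 0, 0, 0, 0, 0, 20]
    - [0, 0, 0, 0, 0, 0, 20]

```text
time: 17.1
eef_pos: [583.1, -221.9, 305.8]
ee_rot: [[0.559, 0.829, -0.002], [0.829, -0.559, 0.001], [-0.0, -0.003, -1.0]]
contact_force: [0.0, -0.1, -2.7]
opening: 0.324
grip_force: 29.7
```

```bash
python3 g.py belly place 84
```

```text
t 17.1 tip [ 582.7 -221.7  127.8] target [ 584.8 -221.    84. ] q [-0.49  0.61  1.37 -0.    1.17  0.11] open 29.7 grip 29.7 F [ 0.  -0.1 -2.7]
delta tool [ 1.8  1.5 43.7] turn z 0.02 tilt [-0.0004 -0.0027] ringcentre [ 634.9 -256.9]
```

>>> move_arm:
  deltas:
    - [1.8, 1.5, 8, 0, 0, 0, 20]
    - [0, 0, 12, 0, 0, 0, 20]
    - [0, 0, 12, 0, 0, 0, 20]
    - [0, 0, 6, 0, 0, 0, 20]
    - [0, 0, 2, 0, 0, 0, 20]

```text
time: 17.73
eef_pos: [586.0, -221.2, 266.3]
ee_rot: [[0.559, 0.829, -0.001], [0.829, -0.559, 0.001], [-0.0, -0.001, -1.0]]
contact_force: [-0.3, 0.0, -2.5]
opening: 0.332
grip_force: 29.7
```

>>> move_arm:
  deltas:
    - [0, 0, 0, 0, 0, 0, 20]
    - [0, 0, 0, 0, 0, 0, 20]

```text
time: 17.98
eef_pos: [586.2, -221.2, 267.5]
ee_rot: [[0.559, 0.829, 0.001], [0.829, -0.559, -0.0], [0.0, 0.001, -1.0]]
contact_force: [0.1, 0.7, -2.4]
opening: 0.325
grip_force: 29.7
```

```bash
python3 g.py belly place 84.2; python3 chk.py belly 83
```

```text
t 17.98 tip [ 586.3 -221.3   89.5] target [ 584.8 -221.    84.2] q [-0.48  0.65  1.4   0.    1.09  0.11] open 29.8 grip 29.7 F [ 0.1  0.7 -2.4]
delta tool [-0.6 -1.5  5.3] turn z 0.03 tilt [0.0002 0.0009] ringcentre [ 638.6 -256.5]
top belly [ 643.5 -253.3] 0.292
side belly [ 655.  -249.6] 0.155
```

View pics/side_belly.png

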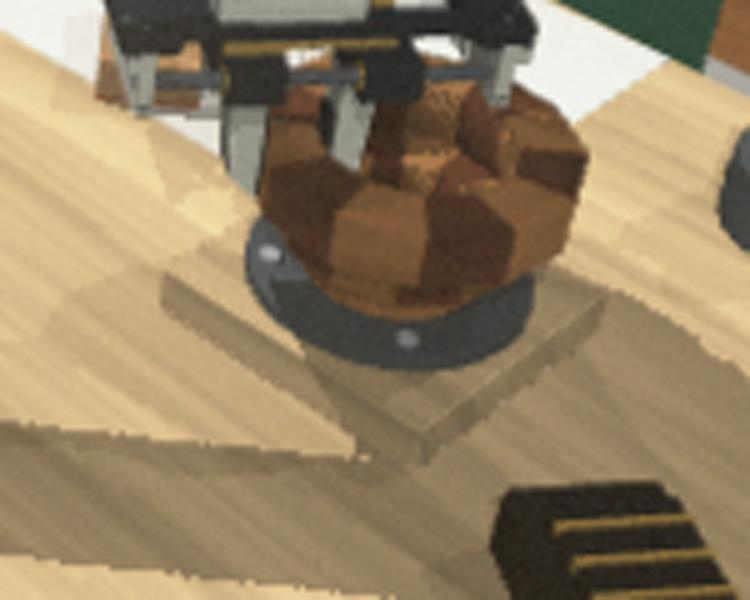

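The side view shows the belly ring held level just above the low ring and centred. Lowering.

>>> move_arm:
  deltas:
    - [-0.4, -1.2, 1, 0, 0, 0, 20]
    - [0, 0, 1.5, 0, 0, 0, 20]
    - [0, 0, 1.5, 0, 0, 0, 20]
    - [0, 0, 0.5, 0, 0, 0, 20]
    - [0, 0, 0, 0, 0, 0, 20]

```text
time: 18.7
eef_pos: [584.8, -220.9, 262.4]
ee_rot: [[0.559, 0.829, -0.0], [0.829, -0.559, 0.0], [0.0, -0.0, -1.0]]
contact_force: [-0.4, -0.5, -1.5]
opening: 0.327
grip_force: 29.7
```

```bash
python3 g.py belly place 84.2
```

```text
t 18.7 tip [ 584.8 -220.9   84.4] target [ 584.8 -221.    84.2] q [-0.48  0.66  1.41  0.    1.07  0.11] open 30.0 grip 29.7 F [-0.4 -0.5 -1.5]
delta tool [-0.1  0.   0.2] turn z 0.02 tilt [ 0.0001 -0.0002] ringcentre [ 637.1 -256.1]
```

Release, lift, then head for the shoulder ring.

>>> move_arm:
  deltas:
    - [0, 0, 0.2, 0, 0, 0, 60]
    - [0, 0, 0, 0, 0, 0, 60]
    - [0, 0, 0, 0, 0, 0, 60]
    - [0, 0, -5, 0, 0, 0, 60]
    - [0, 0, -15, 0, 0, 0, 60]

```text
time: 19.32
eef_pos: [584.7, -220.8, 282.4]
ee_rot: [[0.559, 0.829, -0.001], [0.829, -0.559, 0.001], [-0.0, -0.001, -1.0]]
contact_force: [-0.0, 0.1, -0.6]
opening: 0.649
grip_force: 0.0
```

>>> move_arm:
  deltas:
    - [0, 0, -25, 0, 0, 0, 60]
    - [0, 0, -20, 0, 0, 0, 60]
    - [0, 0, 0, 0, 0, 0.7, 60]

```text
time: 19.7
eef_pos: [585.2, -221.0, 330.1]
ee_rot: [[0.569, 0.822, 0.005], [0.822, -0.569, -0.002], [0.001, 0.005, -1.0]]
contact_force: [-1.3, 0.7, -0.7]
opening: 0.653
grip_force: 0.0
```

```bash
python3 g.py shoulder pick 100
```

```text
t 19.7 tip [ 586.  -221.4  152.1] target [307.1 339.  100. ] q [-0.48  0.59  1.34  0.    1.21  0.12] open 59.9 grip 0.0 F [-1.3  0.7 -0.7]
delta tool [ 301.9 -548.7   49.5] turn z -0.01 tilt [0.0007 0.005 ] ringcentre [ 630.8 -252.5]
```

>>> move_arm:
  deltas:
    - [21.6, -39.2, 3, 0, 0, 0, 60]
    - [21.6, -39.2, 3, 0, 0, 0, 60]
    - [21.6, -39.2, 3, 0, 0, 0, 60]
    - [21.6, -39.2, 3, 0, 0, 0, 60]
    - [21.6, -39.2, 3, 0, 0, 0, 60]

```text
time: 20.32
eef_pos: [484.1, -19.3, 311.8]
ee_rot: [[0.57, 0.822, -0.001], [0.822, -0.57, 0.0], [-0.0, -0.001, -1.0]]
contact_force: [0.3, -0.1, -0.3]
opening: 0.652
grip_force: 0.0
```

>>> move_arm:
  deltas:
    - [21.6, -39.2, 3, 0, 0, 0, 60]
    - [21.6, -39.2, 3, 0, 0, 0, 60]
    - [21.6, -39.2, 3, 0, 0, 0, 60]
    - [21.6, -39.2, 3, 0, 0, 0, 60]
    - [21.6, -39.2, 3, 0, 0, 0, 60]

```text
time: 20.95
eef_pos: [384.4, 180.9, 297.0]
ee_rot: [[0.57, 0.822, -0.0], [0.822, -0.57, 0.0], [-0.0, -0.0, -1.0]]
contact_force: [0.3, -0.3, 0.3]
opening: 0.655
grip_force: 0.0
```

>>> move_arm:
  deltas:
    - [21.6, -39.2, 3, 0, 0, 0, 60]
    - [21.6, -39.2, 3, 0, 0, 0, 60]
    - [21.6, -39.2, 3, 0, 0, 0, 60]
    - [21.6, -39.2, 3, 0, 0, 0, 60]
    - [0, 0, 0, 0, 0, 0, 60]

```text
time: 21.58
eef_pos: [304.0, 341.8, 284.7]
ee_rot: [[0.566, 0.824, -0.001], [0.824, -0.566, -0.0], [-0.001, -0.001, -1.0]]
contact_force: [-0.2, -0.7, 0.2]
opening: 0.656
grip_force: 0.0
```

>>> move_arm:
  deltas:
    - [0, 0, 0, 0, 0, 0, 60]
    - [0, 0, 0, 0, 0, 0, 60]

```text
time: 21.82
eef_pos: [306.0, 339.3, 285.3]
ee_rot: [[0.57, 0.822, -0.0], [0.822, -0.57, -0.0], [-0.0, 0.0, -1.0]]
contact_force: [0.2, -1.2, -0.3]
opening: 0.652
grip_force: 0.0
```

```bash
python3 g.py shoulder pick 3.5; python3 chk.py belly 80;python3 g.py shoulder pick 3.5
```

```text
t 21.82 tip [306.  339.2 107.3] target [307.1 339.    3.5] q [ 0.67  0.36  1.87 -0.    0.91  1.28] open 59.8 grip 0.0 F [ 0.2 -1.2 -0.3]
delta tool [  0.5   1.  103.8] turn z -0.06 tilt [-0.0003  0.    ] ringcentre [350.8 308.2]
top belly [ 640.5 -256.4] 0.343
side belly [ 663.4 -238.8] 0.502
t 21.93 tip [306.1 339.3 107.4] target [307.1 339.    3.5] q [ 0.67  0.36  1.87 -0.    0.91  1.28] open 60.0 grip 0.0 F [ 0.3 -0.4  0.4]
delta tool [  0.3   1.  103.9] turn z -0.08 tilt [0.0001 0.0001] ringcentre [350.9 308.3]
```

View pics/side_belly.png

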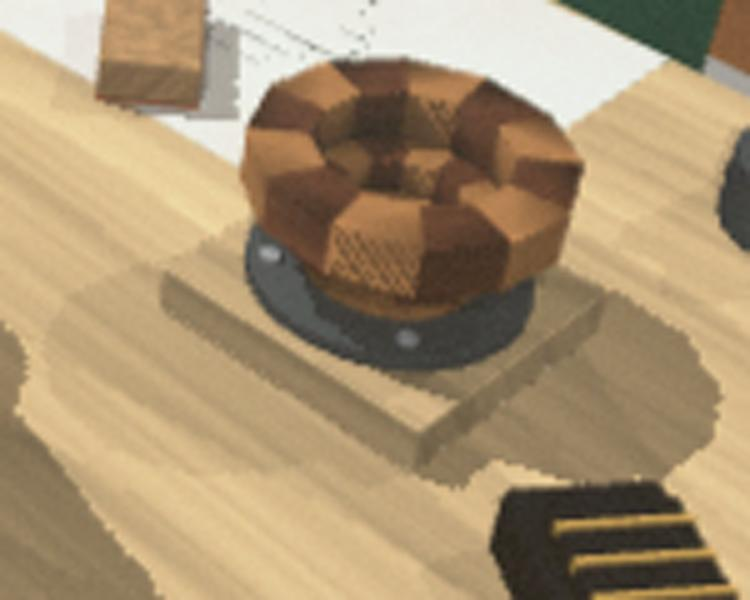

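The side view shows the belly ring flat and centred on the low ring. I'll check it with the filled-mask fit while descending on the shoulder ring.

```bash
sed -i 's/\*R\[k\],z,marg=8/R[k][0],0,R[k][2],z,marg=8/' chk.py; python3 chk.py belly 80
```

```text
top belly [ 638.7 -255.1] 0.803
side belly [ 635.2 -259.4] 0.475
```

>>> move_arm:
  deltas:
    - [0.3, 1, 15, 0, 0, 0, 60]
    - [0, 0, 25, 0, 0, 0, 60]
    - [0, 0, 25, 0, 0, 0, 60]
    - [0, 0, 20, 0, 0, 0, 60]
    - [0, 0, 12, 0, 0, 0, 60]

```text
time: 22.65
eef_pos: [306.7, 339.4, 187.5]
ee_rot: [[0.57, 0.822, -0.001], [0.822, -0.57, -0.001], [-0.001, -0.0, -1.0]]
contact_force: [-0.3, -0.6, 1.0]
opening: 0.652
grip_force: 0.0
```

>>> move_arm:
  deltas:
    - [0, 0, 5, 0, 0, 0, 60]
    - [0, 0, 1.5, 0, 0, 0, 60]
    - [0, 0, 0, 0, 0, 0, 60]

```text
time: 23.02
eef_pos: [306.7, 339.9, 182.3]
ee_rot: [[0.569, 0.822, 0.001], [0.822, -0.569, 0.001], [0.001, 0.0, -1.0]]
contact_force: [0.1, 0.4, 0.6]
opening: 0.65
grip_force: 0.0
```

```bash
python3 g.py shoulder pick 3.5
```

```text
t 23.02 tip [306.8 340.    4.3] target [307.1 339.    3.5] q [0.67 0.55 1.96 0.   0.64 1.27] open 59.7 grip 0.0 F [0.1 0.4 0.6]
delta tool [-0.6  0.7  0.8] turn z 0.02 tilt [0.0009 0.0002] ringcentre [351.7 309. ]
```

>>> move_arm:
  deltas:
    - [-0.5, 0.5, 0.5, 0, 0, 0, 20]
    - [0, 0, 0, 0, 0, 0, 20]
    - [0, 0, 0, 0, 0, 0, 20]
    - [0, 0, 0, 0, 0, 0, 20]
    - [0, 0, 0, 0, 0, 0, 20]

```text
time: 23.65
eef_pos: [306.7, 339.1, 181.4]
ee_rot: [[0.569, 0.822, 0.0], [0.822, -0.569, 0.0], [0.0, 0.0, -1.0]]
contact_force: [0.3, 0.7, 1.3]
opening: 0.315
grip_force: 29.9
```

>>> move_arm:
  deltas:
    - [0, 0, -10, 0, 0, 0, 20]
    - [0, 0, -25, 0, 0, 0, 20]
    - [0, 0, -40, 0, 0, 0, 20]
    - [0, 0, -40, 0, 0, 0, 20]
    - [0, 0, -35, 0, 0, 0, 20]

```text
time: 24.28
eef_pos: [306.4, 338.9, 333.3]
ee_rot: [[0.569, 0.822, 0.001], [0.822, -0.569, 0.001], [0.001, 0.0, -1.0]]
contact_force: [-0.0, 0.5, -1.9]
opening: 0.312
grip_force: 29.9
```

>>> move_arm:
  deltas:
    - [0, 0, 0, 0, 0, 0, 20]
    - [0, 0, 0, 0, 0, 0, 20]

```text
time: 24.52
eef_pos: [306.3, 338.7, 330.8]
ee_rot: [[0.569, 0.822, -0.001], [0.822, -0.569, -0.001], [-0.001, -0.0, -1.0]]
contact_force: [-0.6, -0.3, -2.6]
opening: 0.315
grip_force: 29.9
```

```bash
python3 g.py shoulder place 155
```

```text
t 24.52 tip [306.1 338.6 152.8] target [ 592.2 -225.2  155. ] q [0.67 0.3  1.81 0.   1.03 1.27] open 28.9 grip 29.9 F [-0.6 -0.3 -2.6]
delta tool [-300.9  556.    -2.1] turn z 0.02 tilt [-0.001  -0.0004] ringcentre [351.  307.6]
```

>>> move_arm:
  deltas:
    - [-12, 22, 0, 0, 0, 0, 20]
    - [-21.5, 39.7, 0, 0, 0, 0, 20]
    - [-21.5, 39.7, 0, 0, 0, 0, 20]
    - [-21.5, 39.7, 0, 0, 0, 0, 20]
    - [-21.5, 39.7, 0, 0, 0, 0, 20]

```text
time: 25.15
eef_pos: [399.7, 154.2, 329.9]
ee_rot: [[0.569, 0.822, -0.003], [0.822, -0.569, -0.0], [-0.002, -0.002, -1.0]]
contact_force: [0.2, -0.1, -0.8]
opening: 0.314
grip_force: 29.9
```

>>> move_arm:
  deltas:
    - [-21.5, 39.7, 0, 0, 0, 0, 20]
    - [-21.5, 39.7, 0, 0, 0, 0, 20]
    - [-21.5, 39.7, 0, 0, 0, 0, 20]
    - [-21.5, 39.7, 0, 0, 0, 0, 20]
    - [-21.5, 39.7, 0, 0, 0, 0, 20]

```text
time: 25.78
eef_pos: [501.8, -47.2, 329.5]
ee_rot: [[0.569, 0.822, -0.003], [0.822, -0.569, 0.001], [-0.001, -0.003, -1.0]]
contact_force: [0.6, 0.6, -1.3]
opening: 0.316
grip_force: 29.9
```

>>> move_arm:
  deltas:
    - [-21.5, 39.7, 0, 0, 0, 0, 20]
    - [-21.5, 39.7, 0, 0, 0, 0, 20]
    - [-21.5, 39.7, 0, 0, 0, 0, 20]
    - [-19, 35, 0, 0, 0, 0, 20]
    - [-12, 22, 0, 0, 0, 0, 20]

```text
time: 26.4
eef_pos: [592.4, -226.3, 328.7]
ee_rot: [[0.57, 0.822, -0.003], [0.822, -0.57, 0.002], [-0.001, -0.004, -1.0]]
contact_force: [0.4, 0.2, -1.2]
opening: 0.309
grip_force: 29.9
```

>>> move_arm:
  deltas:
    - [0, 0, 0, 0, 0, 0, 20]
    - [0, 0, 0, 0, 0, 0, 20]
    - [0, 0, 0, 0, 0, 0, 20]

```text
time: 26.78
eef_pos: [591.9, -223.4, 331.0]
ee_rot: [[0.568, 0.823, -0.001], [0.823, -0.568, 0.001], [0.0, -0.001, -1.0]]
contact_force: [0.2, -0.1, -1.8]
opening: 0.311
grip_force: 29.9
```

```bash
python3 g.py shoulder place 113.6
```

```text
t 26.77 tip [ 591.7 -223.3  153. ] target [ 592.2 -225.2  113.6] q [-0.48  0.6   1.31  0.    1.23  0.12] open 28.6 grip 29.9 F [ 0.2 -0.1 -1.8]
delta tool [-1.3  1.5 39.4] turn z 0.08 tilt [ 0.0001 -0.0013] ringcentre [ 636.6 -254.2]
```

>>> move_arm:
  deltas:
    - [-1.3, 1.3, 8, 0, 0, 0, 20]
    - [0, 0, 12, 0, 0, 0, 20]
    - [0, 0, 10, 0, 0, 0, 20]
    - [0, 0, 4, 0, 0, 0, 20]
    - [0, 0, 1, 0, 0, 0, 20]

```text
time: 27.4
eef_pos: [592.5, -226.3, 295.8]
ee_rot: [[0.569, 0.822, -0.0], [0.822, -0.569, 0.0], [0.0, -0.001, -1.0]]
contact_force: [0.3, -0.7, -1.7]
opening: 0.315
grip_force: 29.9
```

>>> move_arm:
  deltas:
    - [0, 0, 0, 0, 0, 0, 20]
    - [0, 0, 0, 0, 0, 0, 20]

```text
time: 27.65
eef_pos: [592.6, -226.3, 296.7]
ee_rot: [[0.569, 0.822, 0.001], [0.822, -0.569, -0.0], [0.0, 0.001, -1.0]]
contact_force: [-0.5, -0.1, -1.7]
opening: 0.31
grip_force: 29.9
```

```bash
python3 g.py shoulder place 113.6
```

```text
t 27.65 tip [ 592.7 -226.4  118.7] target [ 592.2 -225.2  113.6] q [-0.49  0.63  1.35  0.    1.16  0.12] open 28.4 grip 29.9 F [-0.5 -0.1 -1.7]
delta tool [ 0.7 -1.1  5.1] turn z 0.02 tilt [0.0002 0.0007] ringcentre [ 637.5 -257.4]
```

>>> move_arm:
  deltas:
    - [0.7, -1, 1, 0, 0, 0, 20]
    - [0, 0, 1.5, 0, 0, 0, 20]
    - [0, 0, 1.5, 0, 0, 0, 20]
    - [0, 0, 0.5, 0, 0, 0, 20]
    - [0, 0, 0, 0, 0, 0, 20]

```text
time: 28.28
eef_pos: [592.1, -225.2, 291.7]
ee_rot: [[0.569, 0.822, -0.0], [0.822, -0.569, 0.0], [0.0, -0.0, -1.0]]
contact_force: [0.4, -0.7, -1.0]
opening: 0.311
grip_force: 29.9
```

```bash
python3 g.py shoulder place 113.6
```

```text
t 28.27 tip [ 592.1 -225.1  113.7] target [ 592.2 -225.2  113.6] q [-0.48  0.64  1.35  0.    1.15  0.12] open 28.5 grip 29.9 F [ 0.4 -0.7 -1. ]
delta tool [0.  0.1 0.1] turn z 0.02 tilt [ 0.0001 -0.0001] ringcentre [ 636.9 -256.1]
```

>>> move_arm:
  deltas:
    - [0, 0, 0.2, 0, 0, 0, 50]
    - [0, 0, 0, 0, 0, 0, 50]
    - [0, 0, 0, 0, 0, 0, 50]
    - [0, 0, -5, 0, 0, 0, 50]
    - [0, 0, -15, 0, 0, 0, 50]

```text
time: 28.9
eef_pos: [592.0, -225.1, 311.7]
ee_rot: [[0.569, 0.822, -0.001], [0.822, -0.569, 0.001], [-0.0, -0.002, -1.0]]
contact_force: [-0.3, -0.8, -0.2]
opening: 0.546
grip_force: 0.0
```

>>> move_arm:
  deltas:
    - [0, 0, -25, 0, 0, 0, 50]
    - [0, 0, -15, 0, 0, 0, 50]
    - [0, 0, 0, 0, 0, -7, 50]
    - [0, 0, 0, 0, 0, -6.9, 50]
    - [0, 0, 0, 0, 0, 0, 50]

```text
time: 29.52
eef_pos: [592.1, -225.1, 352.1]
ee_rot: [[0.356, 0.935, 0.001], [0.935, -0.356, -0.0], [0.0, 0.001, -1.0]]
contact_force: [-0.3, -0.0, 0.4]
opening: 0.549
grip_force: 0.0
```

```bash
python3 g.py neck pick 100
```

```text
t 29.52 tip [ 592.2 -225.2  174.1] target [414.7  -4.4 100. ] q [-0.48  0.58  1.28  0.    1.28 -0.12] open 50.4 grip 0.0 F [-0.3 -0.   0.4]
delta tool [ 143.3 -244.4   74. ] turn z -0.04 tilt [0.     0.0005] ringcentre [ 628.6 -239.1]
```

>>> move_arm:
  deltas:
    - [20.5, -35, 6, 0, 0, 0, 50]
    - [20.5, -35, 10, 0, 0, 0, 50]
    - [20.5, -35, 10, 0, 0, 0, 50]
    - [20.5, -35, 10, 0, 0, 0, 50]
    - [20.5, -35, 10, 0, 0, 0, 50]

```text
time: 30.15
eef_pos: [464.0, -66.3, 305.7]
ee_rot: [[0.358, 0.934, 0.001], [0.934, -0.358, -0.0], [0.0, 0.001, -1.0]]
contact_force: [0.4, 0.9, -0.3]
opening: 0.545
grip_force: 0.0
```

>>> move_arm:
  deltas:
    - [20.5, -35, 10, 0, 0, 0, 50]
    - [20.5, -35, 10, 0, 0, 0, 50]
    - [0, 0, 0, 0, 0, 0, 50]
    - [0, 0, 0, 0, 0, 0, 50]
    - [0, 0, 0, 0, 0, 0, 50]

```text
time: 30.78
eef_pos: [414.8, -4.8, 286.0]
ee_rot: [[0.356, 0.934, 0.002], [0.934, -0.356, -0.0], [0.0, 0.002, -1.0]]
contact_force: [-0.1, -0.3, 0.9]
opening: 0.545
grip_force: 0.0
```

```bash
python3 chk.py shoulder 110;python3 g.py neck pick 3.5
python3 - <<'E'
import cv2
a=cv2.imread('pics/top_shoulder.png');b=cv2.imread('pics/side_shoulder.png')
f=lambda i:cv2.resize(i[:600,100:700] if 0 else i,(400,400));cv2.imwrite('pics/sh.png',cv2.hconcat([f(a),f(b)]))
E
```

```text
top shoulder [ 637.5 -254.5] 0.578
side shoulder [ 632.2 -261.5] 0.405
t 30.88 tip [414.6  -4.7 107.8] target [414.7  -4.4   3.5] q [-0.2   0.3   1.98  0.    0.87  0.17] open 50.2 grip 0.0 F [-0.2  0.6  0.1]
delta tool [ 4.000e-01 -1.000e-01  1.043e+02] turn z -0.06 tilt [0.0002 0.0008] ringcentre [451.1 -18.6]
```

View pics/sh.png

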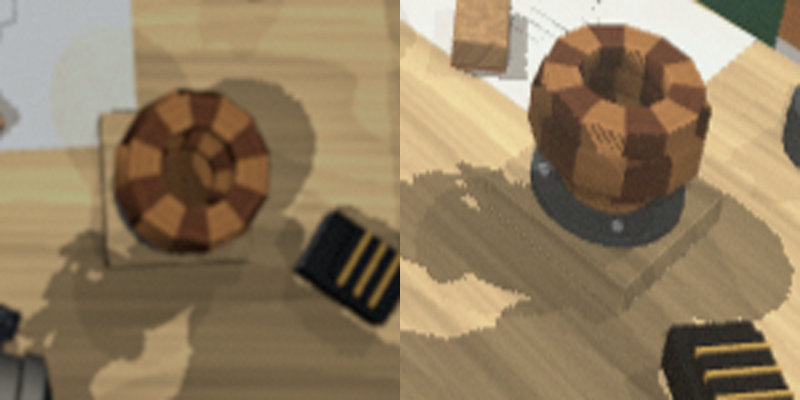

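The crops show the shoulder ring flat and centred on the belly ring (left: centre about (192,172); right: level). Descending on the neck ring.

>>> move_arm:
  deltas:
    - [1.2, 0, 15, 0, 0, 0, 50]
    - [0, 0, 25, 0, 0, 0, 50]
    - [0, 0, 25, 0, 0, 0, 50]
    - [0, 0, 20, 0, 0, 0, 50]
    - [0, 0, 12, 0, 0, 0, 50]

```text
time: 31.5
eef_pos: [414.5, -3.3, 187.8]
ee_rot: [[0.356, 0.935, -0.001], [0.935, -0.356, 0.0], [-0.0, -0.001, -1.0]]
contact_force: [0.6, -1.0, -0.2]
opening: 0.543
grip_force: 0.0
```

>>> move_arm:
  deltas:
    - [0, 0, 5, 0, 0, 0, 50]
    - [0, 0, 2, 0, 0, 0, 50]
    - [0, 0, 0, 0, 0, 0, 50]

```text
time: 31.88
eef_pos: [414.5, -3.0, 182.0]
ee_rot: [[0.355, 0.935, 0.001], [0.935, -0.355, -0.0], [0.0, 0.001, -1.0]]
contact_force: [0.2, 0.4, 0.9]
opening: 0.546
grip_force: 0.0
```

```bash
python3 g.py neck pick 3.5 .4 .8
```

```text
t 31.88 tip [414.7  -3.    4. ] target [415.1  -3.6   3.5] q [-0.19  0.5   2.07  0.    0.57  0.17] open 50.1 grip 0.0 F [0.2 0.4 0.9]
delta tool [-0.4  0.7  0.5] turn z 0.02 tilt [0.0002 0.0007] ringcentre [451.1 -16.8]
```

>>> move_arm:
  deltas:
    - [-0.4, 0.6, 0.3, 0, 0, 0, 14]
    - [0, 0, 0, 0, 0, 0, 14]
    - [0, 0, 0, 0, 0, 0, 14]
    - [0, 0, 0, 0, 0, 0, 14]
    - [0, 0, 0, 0, 0, 0, 14]

```text
time: 32.5
eef_pos: [414.7, -3.5, 181.4]
ee_rot: [[0.355, 0.935, 0.0], [0.935, -0.355, 0.0], [0.0, 0.0, -1.0]]
contact_force: [-0.4, -0.5, 3.6]
opening: 0.242
grip_force: 28.4
```

>>> move_arm:
  deltas:
    - [0, 0, -10, 0, 0, 0, 14]
    - [0, 0, -25, 0, 0, 0, 14]
    - [0, 0, -45, 0, 0, 0, 14]
    - [0, 0, -45, 0, 0, 0, 14]
    - [0, 0, -45, 0, 0, 0, 14]

```text
time: 33.12
eef_pos: [414.3, -3.4, 353.3]
ee_rot: [[0.355, 0.935, 0.0], [0.935, -0.355, -0.0], [0.0, 0.0, -1.0]]
contact_force: [0.9, -0.3, -0.2]
opening: 0.244
grip_force: 28.3
```

>>> move_arm:
  deltas:
    - [0, 0, 0, 0, 0, 0, 14]
    - [0, 0, 0, 0, 0, 0, 14]

```text
time: 33.38
eef_pos: [414.3, -3.4, 351.0]
ee_rot: [[0.355, 0.935, -0.001], [0.935, -0.355, 0.0], [-0.0, -0.001, -1.0]]
contact_force: [-0.0, -0.2, -1.9]
opening: 0.243
grip_force: 28.3
```

```bash
python3 g.py neck place 175
```

```text
t 33.38 tip [414.2  -3.4 173. ] target [ 600.5 -242.4  175. ] q [-0.19  0.2   1.89  0.    1.05  0.17] open 22.3 grip 28.3 F [-0.  -0.2 -1.9]
delta tool [-157.3  259.    -2.2] turn z 0.03 tilt [-0.     -0.0007] ringcentre [450.6 -17.2]
```

>>> move_arm:
  deltas:
    - [-12, 20, 0, 0, 0, 0, 14]
    - [-23, 37.5, 0, 0, 0, 0, 14]
    - [-23, 37.5, 0, 0, 0, 0, 14]
    - [-23, 37.5, 0, 0, 0, 0, 14]
    - [-23, 37.5, 0, 0, 0, 0, 14]

```text
time: 34.0
eef_pos: [537.9, -163.6, 349.5]
ee_rot: [[0.355, 0.935, -0.002], [0.935, -0.355, 0.001], [0.0, -0.002, -1.0]]
contact_force: [1.0, 1.4, -1.4]
opening: 0.246
grip_force: 28.3
```

>>> move_arm:
  deltas:
    - [-23, 37.5, 0, 0, 0, 0, 14]
    - [-18, 31, 0, 0, 0, 0, 14]
    - [-12, 20, 0, 0, 0, 0, 14]
    - [0, 0, 0, 0, 0, 0, 14]
    - [0, 0, 0, 0, 0, 0, 14]

```text
time: 34.62
eef_pos: [600.4, -242.1, 349.9]
ee_rot: [[0.355, 0.935, -0.002], [0.935, -0.355, 0.001], [0.001, -0.003, -1.0]]
contact_force: [-0.3, -0.8, -0.8]
opening: 0.241
grip_force: 28.3
```

```bash
python3 g.py neck place 133.6
```

```text
t 34.62 tip [ 600.  -241.8  171.9] target [ 600.5 -242.4  133.6] q [-0.5   0.61  1.23  0.    1.3  -0.14] open 22.1 grip 28.3 F [-0.3 -0.8 -0.8]
delta tool [-0.3  0.8 38.3] turn z 0.01 tilt [ 0.0006 -0.0026] ringcentre [ 636.5 -255.7]
```

>>> move_arm:
  deltas:
    - [-0.3, 0.3, 8, 0, 0, 0, 14]
    - [0, 0, 12, 0, 0, 0, 14]
    - [0, 0, 9, 0, 0, 0, 14]
    - [0, 0, 3, 0, 0, 0, 14]
    - [0, 0, 1, 0, 0, 0, 14]

```text
time: 35.25
eef_pos: [601.0, -242.4, 318.1]
ee_rot: [[0.355, 0.935, -0.0], [0.935, -0.355, 0.0], [0.0, -0.0, -1.0]]
contact_force: [-0.1, -0.7, -0.8]
opening: 0.246
grip_force: 28.3
```

>>> move_arm:
  deltas:
    - [0, 0, 0, 0, 0, 0, 14]
    - [0, 0, 0, 0, 0, 0, 14]

```text
time: 35.5
eef_pos: [601.0, -242.5, 318.7]
ee_rot: [[0.355, 0.935, 0.001], [0.935, -0.355, -0.0], [0.0, 0.001, -1.0]]
contact_force: [0.2, -0.3, 0.3]
opening: 0.244
grip_force: 28.3
```

```bash
python3 g.py neck place 133.6
```

```text
t 35.5 tip [ 601.1 -242.5  140.7] target [ 600.5 -242.4  133.6] q [-0.5   0.64  1.27  0.    1.23 -0.14] open 22.4 grip 28.3 F [ 0.2 -0.3  0.3]
delta tool [-0.1 -0.6  7.1] turn z 0.02 tilt [0.     0.0007] ringcentre [ 637.6 -256.3]
```

>>> move_arm:
  deltas:
    - [0, -0.5, 2, 0, 0, 0, 14]
    - [0, 0, 2, 0, 0, 0, 14]
    - [0, 0, 1.5, 0, 0, 0, 14]
    - [0, 0, 1, 0, 0, 0, 14]
    - [0, 0, 0, 0, 0, 0, 14]

```text
time: 36.12
eef_pos: [600.5, -242.2, 311.7]
ee_rot: [[0.355, 0.935, -0.0], [0.935, -0.355, 0.0], [0.0, -0.0, -1.0]]
contact_force: [1.3, 0.2, -0.6]
opening: 0.242
grip_force: 28.3
```

```bash
python3 g.py neck place 133.6
```

```text
t 36.12 tip [ 600.4 -242.2  133.7] target [ 600.5 -242.4  133.6] q [-0.5   0.64  1.28  0.    1.21 -0.14] open 22.2 grip 28.3 F [ 1.3  0.2 -0.6]
delta tool [-0.1  0.1  0.1] turn z 0.02 tilt [ 0.0001 -0.0001] ringcentre [ 636.9 -256.1]
```

>>> move_arm:
  deltas:
    - [0, 0, 0.2, 0, 0, 0, 46]
    - [0, 0, 0, 0, 0, 0, 46]
    - [0, 0, 0, 0, 0, 0, 46]
    - [0, 0, -5, 0, 0, 0, 46]
    - [0, 0, -15, 0, 0, 0, 46]

```text
time: 36.75
eef_pos: [600.3, -242.2, 331.6]
ee_rot: [[0.355, 0.935, -0.001], [0.935, -0.355, 0.001], [0.0, -0.002, -1.0]]
contact_force: [0.7, 0.0, 0.9]
opening: 0.5
grip_force: 0.0
```

>>> move_arm:
  deltas:
    - [0, 0, -25, 0, 0, 0, 46]
    - [0, 0, -20, 0, 0, 0, 46]
    - [15, -35, 0, 0, 0, 0, 46]
    - [15, -35, 0, 0, 0, 0, 46]
    - [15, -35, 0, 0, 0, 0, 46]

```text
time: 37.38
eef_pos: [517.4, -162.2, 377.9]
ee_rot: [[0.355, 0.935, 0.002], [0.935, -0.355, -0.001], [-0.0, 0.002, -1.0]]
contact_force: [0.5, -1.0, -0.3]
opening: 0.499
grip_force: 0.0
```

>>> move_arm:
  deltas:
    - [15, -35, 0, 0, 0, 0, 46]
    - [15, -35, 0, 0, 0, 0, 46]
    - [15, -35, 0, 0, 0, 0, 46]
    - [0, 0, 0, 0, 0, 0, 46]
    - [0, 0, 0, 0, 0, 0, 46]

```text
time: 38.0
eef_pos: [436.7, -83.9, 377.7]
ee_rot: [[0.355, 0.935, 0.003], [0.935, -0.355, -0.001], [-0.0, 0.003, -1.0]]
contact_force: [0.8, 0.6, -0.1]
opening: 0.501
grip_force: 0.0
```

```bash
python3 chk.py neck 130
python3 - <<'E'
import cv2
a=cv2.imread('pics/top_neck.png');b=cv2.imread('pics/side_neck.png')
f=lambda i:cv2.resize(i,(400,400));cv2.imwrite('pics/nk.png',cv2.hconcat([f(a),f(b)]))
E
```

```text
top neck [ 642.2 -247.8] 0.208
side neck [ 627.7 -262.1] 0.117
```

View pics/nk.png

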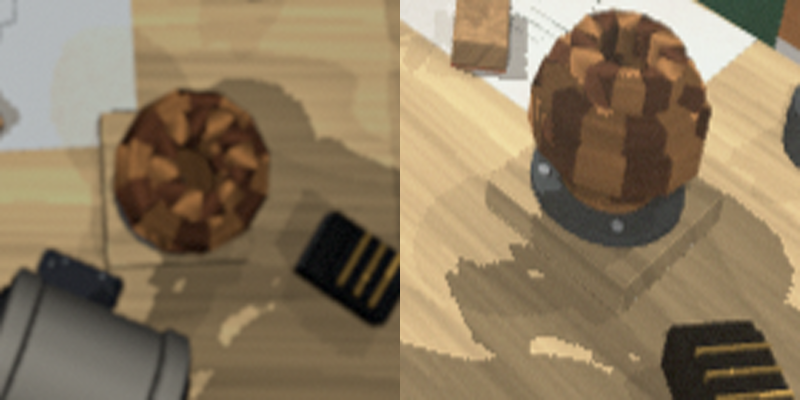

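The crops show the whole stack standing level and concentric: the neck hole is centred on the shoulder at about (197,170) on the left, and level on the right. The arm is clear, so I'm handing in.

```bash
python3 -c "
from plant import *
print(job_done())"
```

```text
the job is handed in; nothing more can be done
None
```

I stacked the low, belly, shoulder and neck rings in that order on the foot, level and centred in the final pictures, and handed the job in at about 38 s; no verdict came back.

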